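# Seat a needle card in the check jig and press the guarded contact lever

## Robot

A 7-joint arm with a two-finger parallel gripper is mounted at the origin on the work surface; the furniture and walls round the work are solid. World frame = base frame: x ahead of the robot, y to its left, z up, the work surface at z = 0. Lengths are in m, angles in rad, forces in N, time in s.
With the tool pointing down it reaches from about 0.425 to 0.875 m from the base axis. Payload 4.7 kg.
Tool frame: the origin (TCP) lies on the centre line of the jaws, within the pads' length; the fingertips stand 14 mm ahead of it and the grasp point (between the pads) lies 5 mm behind it; z points along the fingers, y is the direction in which the jaws open and shut (so a half turn about z gives the same grasp; the last joint's range is limited). The gripper opens to 87 mm and grips with 3 to 60 N. Pads are 19 mm wide; open, the fingers measure 117 mm over their backs; the gripper's body (75 mm by 190 mm) begins 51 mm behind the grasp point.
Start: joints at [-1.282, 0.321, -0.07, 1.45, 0.023, 1.371, -0.057], TCP at [0.176, 0.626, 0.237] pointing down, gripper open.
Joint ranges: [-2.86, 2.86], [-0.3, 2.09], [-1.38, 1.24], [0.06, 2.45], [-1.56, 4.7], [0.09, 2.05], [-2.69, 2.69]. Speed limits (rad/s): [2.57, 2.57, 3.14, 3.14, 3.14, 3.14, 3.14].

## Interface

Orientations are given as a rotation vector (axis times angle).
In Python, from bench import ctrl gives the robot as it stands. The module is installed in compiled form; this text tells all that it offers.
- The arm moves only by the tool step_arm, never from a script. Its argument "plan" is a list of rows, each a list of 3 entries, a list of its own where there are three numbers: the turn, a rotation vector about the tool's x, y, z in rad, then the shift along the tool's x, y, z in m, then the closure in counts, from 0 (fully open) to 255 (shut). In form: [[[rx, ry, rz], [x, y, z], hand], ...]. A call has exactly 10 rows; each row is the pose to reach, as a shift and turn from the pose commanded when the call began, along the tool's axes at that moment; what a row does not reach only later rows make up. A row lasts 1/8 s, in which the tool goes at most 62.5 mm and 10.7 degrees, less where a joint would pass 70% of its speed; a pose out of reach is approached as far as the arm can. A call with a gripper value outside its range is refused whole. The fingers move at their own pace and stop on an object; "squeeze" is the grip in N (left out, the last holds). Time passes only in rows, so rows that repeat a pose let the fingers close, or fill a call up. It gives the time, the measured TCP pose, the force and the opening at its end, in the units of the state.
- ctrl.get_state(): the state, without advancing time (a new reading comes with each control period).
- ctrl.get_image(name): name is "scene" or "side" or "wrist"; returns the picture (384x512x3 uint8, red, green, blue); there is no depth.
- ctrl.calibration(name): a dict with "fov_y" (degrees; the focal length in pixels is half the picture's height over the tangent of half this angle, whatever the lens; pixels are square), "cx", "cy" (the principal point, pixels), "rvec" (rotation vector, rad) and "tvec" (3), from world to camera coordinates, as OpenCV has them. Camera axes: x right, y down, z forward; pixel columns grow to the right and rows downward; lengths in m; the calibration is good to about 2 mm. A picture is of the moment at which its call begins: read the wrist's pose just before it. calibration takes no time and is no camera call; for the wrist camera it gives the pose at the moment of the call.
- ctrl.close_job(): hands the job in, once; it reports no verdict.
Trained networks look in the newest picture that a camera, given by its name, has taken for a name from the list of things; names that differ only in an ending like _2 or _b are one class to them, and where a whole thing is asked for, a point or a joint stands for the part that bears it (a point fixed in the world has none). Each returns a list of dicts, best first, with "score" (0 to 1); they miss things now and then, are a little off and sometimes report something else, mostly with a low value. They report only what shows in the picture. A call takes as long as a camera call. They do not tell look-alikes from the thing itself.
- ctrl.cut_out(camera, label): "pixels" (384x512 bool, what is visible of it) and "rect" ([left, top, width, height] in pixels, round what is visible of it).
The state is a dict: "time": time; "joint_positions": joint angles; "qd": joint speeds; "joint_torque": joint torques, N m; "position": TCP position; "tool_rot": TCP orientation; "ft_force": force on the tool from outside, world axes, zero at the start; "torque": the same for the moment, N m; "grip_width": opening from 0.0 (shut) to 1.0 (fully open).
Only numpy, scipy, OpenCV 4.12 (cv2) and the standard library are available. Lean on these libraries where they do the work, as an engineer would, in place of code of your own. Each camera call takes 0.05 s, during which the arm holds its last target.

## Task

Get the green needle card ready for its contact check: with the fingertips push it gently along its guide way into the jig until it sits fully home against the end stop, then reach down through the window in the yellow guard and press the red lever pad all the way down, so that the row of spring pins stays down on the card's contacts. Only push and press, lift nothing, do not touch the guard or the contact head, leave the things lying around alone, and finish with the hand clear.

Things in the scene. Friction and masses are not known exactly. Their poses are not given: they have to be found in the camera images.
- jig: Fixed bench jig on a grey base plate 122 x 235 mm, plate top at z 14 mm. Origin on the table (z = 0); own y = the way the card is pushed in, own x = across the guide way (to the right looking along y), z up. The jig's x, y, z in mm are used in all these notes. Plate: x -61..61, y -113..122. Columns of the contact head at x = +-55.5, y = -4.5, up to z 78.
- stop (a point): Middle of the end stop's face at ledge level, jig (0, 0, 22); stop top z 32. Guide way: from its open end at y -113 to the stop, side guides 81 mm apart (top z 28). The card slides on two ledges, top z 22, along the side guides; between them is an open groove x -28..28 down to the plate (z 14).
- bridge (a point): Top middle of the aluminium bridge over the guide way, jig (0, -26, 47): crossbar y -32..-20, z 37..47; the lever's bearings on it reach z 66.
- card: Loose green needle card, 78 mm across the guide way, 52 mm along it, 8 mm thick (needles to 11), 60 g, gold contacts along its leading edge. Origin: centre of underside; own x points to jig -y, z up. 1.5 mm play at each side. Starts 24 to 59 mm short of home, contacts ahead. Home: leading edge on the stop, origin at jig (0, -26, 22), trailing edge at y -52, open behind for pushing.
- guard: Fixed guard over the lever: yellow top plate with a window, top face z 85, 4 mm thick; clear side and rear panels down to the plate. Spans x -48..48, y 13..115 of the jig; same origin and axes as the jig. Must not be touched.
- window (a point): Centre of the guard's window, level with the guard's top face, jig (0, 64, 85). The opening is 66 mm in jig x by 78 mm in jig y, with black edge trim; the lever pad is under its centre.
- pad (a point): Centre of the top face of the red lever pad (30 x 30 mm, 10 mm thick), 75 mm above the table with the lever up, 47 mm fully down; within 3 mm of the window's centre, seen from above, all the way.
- lever (a joint): Lever angle, rad: 0 = up (at the start), 0.32 = fully down on its end stop. Hinge axis along jig x at y -26, z 56, 90 mm from the pad's centre. About 5 N down on the pad moves it; no return spring, it stays where it is left. It carries the contact head down 6.8 mm.
- head: Contact head: black crossbeam on two columns with a row of brass spring pins below, over the end of the guide way (jig y -11..2, up to z 55 with the lever up). Moved only by the lever; do not touch it.
- pins: Row of brass spring pins under the contact head, 64 mm along jig x at y -4.5; 5 mm above the card with the lever up. With the lever fully down they rest with a few N on a card that is home.
- bench_loupe: Folded loupe, 45 x 30 x 14 mm, lying loose beside the jig; leave alone. Origin: centre of its underside.
- tweezers: Steel wafer tweezers, 14 x 126 x 9 mm, lying loose beside the jig; leave alone. Origin: centre of its underside, length along its own y.
- bottle: Small brown drop bottle, 36 mm diameter, 79 mm tall, standing loose beside the jig; leave alone. Origin: centre of its underside.
Mind the look-alikes: they are no part of the job. Of the things shaped like the card, the green one is meant.

How it is judged:
On the way, in this order (a step that is already met when the one before it is completed fails the run):
1. the card is home against the end stop (y of card in the frame of jig above -0.0285 m and angle between the x axis of card and the y axis of jig, either way round below 0.06 rad), for 0.2 s.
2. the lever is fully down, pressed at its pad under the window (all of step 1 and value of joint lever above 0.29 rad and horizontal distance between the grasp point and pad below 0.03 m), for 0.1 s.
At the end, for the whole second after the job is handed in: The card lies flat on its ledges, at rest, within 2.5 mm of the end stop and straight to 0.06 rad; the lever is down (over 0.29 of 0.32 rad) and the spring pins press on the card with more than 0.5 N (all of step 1 and value of joint lever above 0.29 rad and contact force between pins and card above 0.5 N and z of card in the frame of jig below 0.025 m and linear speed of card below 0.01 m/s); the robot touches nothing.
It fails at once if the robot touches the guard or the contact head (contact force between any of the fingers, the arm and guard above 0.5 N or contact force between any of the fingers, the arm and head above 0.5 N).
It fails at once if the card is lifted off its ledges (over 6 mm) (z of card in the frame of jig above 0.028 m).
It fails at once if the card is pushed hard (over 30 N) (contact force between the fingers and card above 30 N).
It fails at once if the lever is pressed before the card is home (value of joint lever above 0.1 rad and y of card in the frame of jig below -0.0285 m).
It fails at once if the loupe, the tweezers or the bottle is moved by more than 15 mm or the bottle tipped (distance of any of bench_loupe, tweezers, bottle from where it was at the start of the episode above 0.015 m or angle between bottle's own z axis and vertical above 0.3 rad).
It also fails if it takes over 40 s, if anything falls off the work surface, if the arm or the gripper's body presses on something with over 40 N, if the wrist force passes 120 N, or if a joint passes its speed limit or range.

## Working session

There is one attempt and no reset: what is moved stays moved. The work goes in short steps, Python scripts to look and compute and a tool call to move; the robot and the scene stay as the last step left them, time stands still between calls to the robot, and variables do not carry over. Pictures are saved under pics/ and viewed, and the job is handed in when it is done.

Besides the shell and the picture viewer there is one more tool, called after ">>>" as name(argument=value, ...) on one line, values as JSON. step_arm: Moves the arm, as the interface text tells. Its arguments: {"type":"object","properties":{"plan":{"type":"array"},"squeeze":{"type":"number"}},"required":["plan"]}

```bash
mkdir -p pics
cat > h.py <<'E'
import numpy as np,cv2
from bench import ctrl
def snap(n,f):
    im=ctrl.get_image(n); cv2.imwrite('pics/'+f,im[:,:,::-1]); return im
E
python3 - <<'E'
from h import *
s=ctrl.get_state(); print({k:np.round(v,3) for k,v in s.items()})
for n in ['scene','side','wrist']:
    snap(n,n+'0.png'); print(n,ctrl.calibration(n))
E
```

```text
{'time': np.float64(0.0), 'joint_positions': array([-1.282,  0.322, -0.07 ,  1.452,  0.023,  1.371, -0.057]), 'qd': array([ 0.001,  0.   , -0.001, -0.   ,  0.001,  0.   ,  0.001]), 'joint_torque': array([-0.0000e+00, -4.9128e+01, -4.0400e-01, -3.1254e+01, -6.4000e-02,
        4.4000e-02,  0.0000e+00]), 'position': array([0.176, 0.625, 0.235]), 'tool_rot': array([-4.300e-01, -3.112e+00,  3.000e-03]), 'ft_force': array([-0.677, -0.2  , -0.317]), 'torque': array([-0.02 ,  0.043, -0.028]), 'grip_width': np.float64(1.001)}
scene {'fov_y': 48.847401332867896, 'cx': 258.7071555100422, 'cy': 191.27200030349346, 'rvec': array([ 2.14607551, -1.23728305,  0.45034044]), 'tvec': array([-0.29036235,  0.28476732,  0.72245907])}
side {'fov_y': 53.07209918336463, 'cx': 259.8542980642748, 'cy': 194.9119111657626, 'rvec': array([ 2.02120369,  0.14351937, -0.11878034]), 'tvec': array([-0.38887027,  0.01471733,  1.01826179])}
wrist {'fov_y': 63.97457212469692, 'cx': 252.71680264784007, 'cy': 191.5386576251806, 'rvec': array([-2.30838561, -1.74945706, -0.25702098]), 'tvec': array([-0.65120706, -0.03552831,  0.39137056])}
```

View pics/scene0.png

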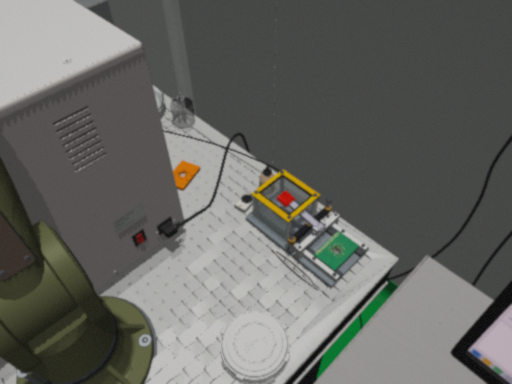

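View pics/side0.png

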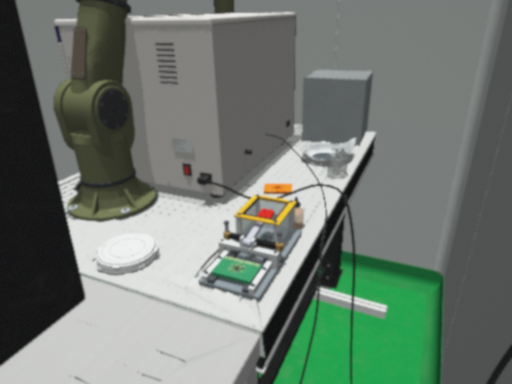

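View pics/wrist0.png

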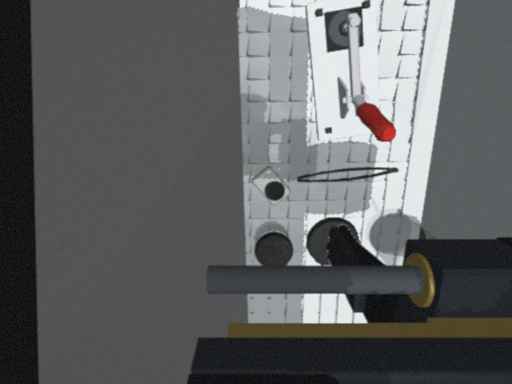

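Run:
```python
import cv2
a=cv2.imread('pics/scene0.png')[160:295,225:385]; cv2.imwrite('pics/sc1.png',cv2.resize(a,None,fx=4.4,fy=4.4,interpolation=cv2.INTER_CUBIC))
a=cv2.imread('pics/side0.png')[180:305,190:320]; cv2.imwrite('pics/sd1.png',cv2.resize(a,None,fx=4.6,fy=4.6,interpolation=cv2.INTER_CUBIC))
```

```text
(no output)
```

View pics/sc1.png

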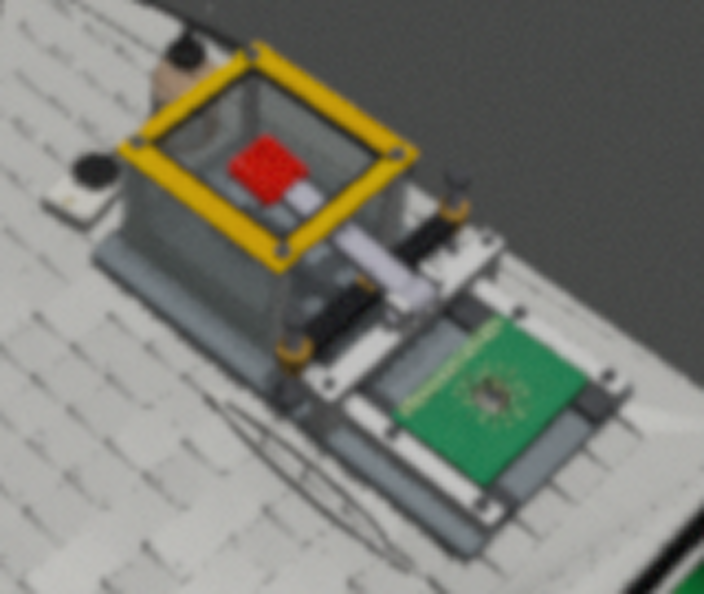

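View pics/sd1.png

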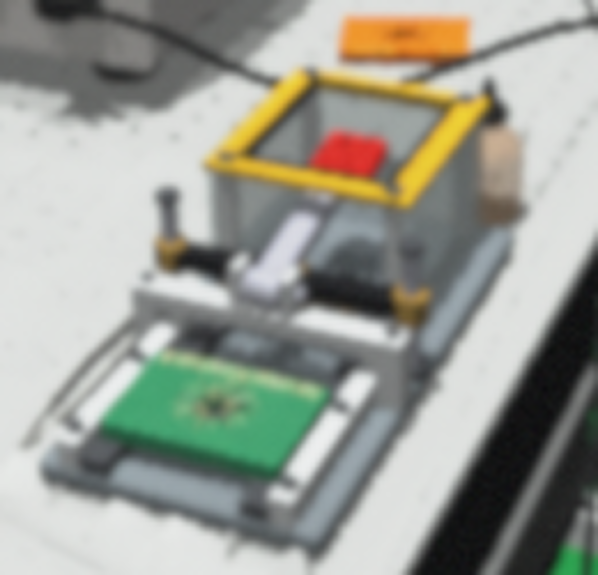

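```bash
cat >> h.py <<'E'
def proj(c,P):
    f=192/np.tan(np.radians(c['fov_y']/2)); K=np.array([[f,0,c['cx']],[0,f,c['cy']],[0,0,1]])
    return cv2.projectPoints(np.asarray(P,float).reshape(-1,1,3),c['rvec'],c['tvec'],K,None)[0].reshape(-1,2)
def W(p,P):
    P=np.asarray(P,float); c,s=np.cos(p[2]),np.sin(p[2]); return np.c_[p[0]+c*P[:,0]-s*P[:,1],p[1]+s*P[:,0]+c*P[:,1],P[:,2]]
E
cat > fit.py <<'E'
from h import *
from scipy.optimize import least_squares
G=np.array([[-48,115,85],[48,115,85],[48,13,85],[-48,13,85]])/1e3
pl=np.array([[-61,-113,14],[-61,122,14],[61,-113,14],[61,122,14]])/1e3
S=np.array([[118,150],[255,42],[418,155],[282,270],[470,550],[95,250]])/4.4+[225,160]
D=np.array([[305,70],[490,98],[405,205],[205,165],[45,460],[315,540],[512,235]])/4.6+[190,180]
cs,cd=ctrl.calibration('scene'),ctrl.calibration('side')
PS=np.r_[G,pl[:2]]; PD=np.r_[G,pl[[0,2,3]]]
fs=lambda p:(proj(cs,W(p,PS))-S); fd=lambda p:(proj(cd,W(p,PD))-D)
r=lambda p:np.r_[fs(p).ravel(),fd(p).ravel()]
best=min((least_squares(r,[.7,-.3,a]) for a in np.arange(-3,3,.7)),key=lambda o:o.cost)
print(best.x,best.cost); print(fs(best.x).round(1).tolist(),fd(best.x).round(1).tolist())
for f in (fs,fd): print(least_squares(lambda p:f(p).ravel(),best.x).x)
C=np.array([[-39,26,8],[39,26,8],[39,-26,8],[-39,-26,8]])/1e3
CS=np.array([[397,415],[508,318],[588,380],[488,485]])/4.4+[225,160]
CD=np.array([[160,352],[330,392],[285,462],[103,430]])/4.6+[190,180]
def cw(q): # card in jig
    P=W(q,C); P[:,2]+=.022; return W(best.x,P)
o=least_squares(lambda q:np.r_[(proj(cs,cw(q))-CS).ravel(),(proj(cd,cw(q))-CD).ravel()],[0,-.06,0])
print('card',o.x, o.fun.round(1))
E
python3 fit.py
```

```text
[ 0.41461511 -0.21311207 -0.25330146] 21.254176453815784
[[0.2, -1.5], [1.3, -1.4], [1.8, -1.7], [0.6, -0.4], [1.5, 0.4], [-0.5, -0.8]] [[-2.1, -1.7], [-0.6, -0.7], [0.6, -1.1], [-1.4, -1.3], [-2.9, -0.5], [0.6, -0.7], [0.6, -1.9]]
[ 0.41214699 -0.21256122 -0.2511942 ]
[ 0.41643714 -0.21582406 -0.25901177]
card [ 0.00011835 -0.07485802  0.01772899] [ 0.2 -0.8 -0.8 -2.5  2.4 -1.8  1.1 -0.5 -1.1 -0.9  0.1 -0.8 -1.5  1.1
 -2.  -2. ]
```

Run:
```python
import cv2
a=cv2.imread('pics/scene0.png'); cv2.imwrite('pics/s2.png',cv2.resize(a[0:384,0:300],None,fx=2,fy=1.55*1,interpolation=cv2.INTER_CUBIC))
a=cv2.imread('pics/side0.png')[0:220,40:400]; cv2.imwrite('pics/d2.png',cv2.resize(a,None,fx=2.2,fy=2.2,interpolation=cv2.INTER_CUBIC))
```

```text
(no output)
```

View pics/d2.png

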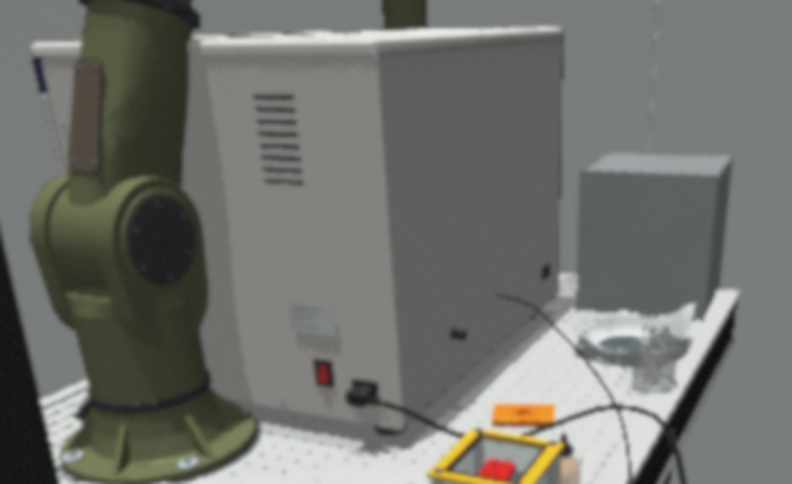

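```bash
cat >> h.py <<'E'
def ray(c,uv,z):
    f=192/np.tan(np.radians(c['fov_y']/2)); R=cv2.Rodrigues(c['rvec'])[0]
    o=-R.T@c['tvec']; d=R.T@np.array([(uv[0]-c['cx'])/f,(uv[1]-c['cy'])/f,1]); return o+d*(z-o[2])/d[2]
E
python3 - <<'E'
from h import *
cs,cd=ctrl.calibration('scene'),ctrl.calibration('side')
for c,n in ((cs,'sc'),(cd,'sd')):
    R=cv2.Rodrigues(c['rvec'])[0]; print(n,-R.T@c['tvec'],R[2])
a=ray(cd,(224,193),0);b=ray(cd,(294.5,134),0);print(a,b)
for p,t in ((a,(212,19)),(b,(294.5,12.7))):
    for z in (.2,.3,.4,.5,.6,.7): print(z,proj(cd,[p[0],p[1],z]).round(1),t,proj(cs,[p[0],p[1],z]).round(1))
print(proj(cs,[a,b,[.176,.626,.235]]),ray(cs,(183,225),0), ray(cs,(105,298),0))
for z in (.4,.5,.6): print(ray(cs,(140,45),z),ray(cs,(0,110),z),ray(cd,(212,19),z),ray(cd,(56,20.5),z),ray(cd,(294.5,13),z))
E
```

```text
sc [-0.07407788 -0.38877753  0.72850143] [ 0.56324309  0.33864167 -0.75371018]
sd [ 0.53359094 -0.83662073  0.45126512] [-0.14747779  0.88675223 -0.43808764]
[ 2.82873429e-01  7.75916930e-02 -5.55111512e-17] [0.4331271  0.63385765 0.        ]
0.2 [[219.1 120.7]] (212, 19) [[137.7 157.3]]
0.3 [[216.2  79.3]] (212, 19) [[123.6 112.8]]
0.4 [[213.1  33.8]] (212, 19) [[106.1  57.3]]
0.5 [[209.7 -16.6]] (212, 19) [[ 83.6 -14. ]]
0.6 [[205.9 -72.6]] (212, 19) [[  53.6 -108.9]]
0.7 [[ 201.6 -135.2]] (212, 19) [[  11.8 -241.4]]
0.2 [[295.5  81.9]] (294.5, 12.7) [[ 3.8 40.6]]
0.3 [[296.1  53.4]] (294.5, 12.7) [[-16.8  -0.4]]
0.4 [[296.7  23. ]] (294.5, 12.7) [[-40.9 -48.4]]
0.5 [[297.3  -9.4]] (294.5, 12.7) [[ -69.6 -105.4]]
0.6 [[298.  -44.2]] (294.5, 12.7) [[-104.2 -174.2]]
0.7 [[298.7 -81.4]] (294.5, 12.7) [[-146.7 -258.9]]
[[ 158.77638399  224.15879148]
 [  37.10002829  106.85077667]
 [-108.84431577   83.13378524]] [0.30702454 0.03099131 0.        ] [ 9.66875153e-02  5.52120154e-02 -1.11022302e-16]
[0.33266369 0.05720436 0.4       ] [0.12717368 0.10804214 0.4       ] [-0.08341438  1.41092222  0.4       ] [-1.29483788  1.80710241  0.4       ] [0.24966666 3.00922227 0.4       ]
[ 0.2088464  -0.07855818  0.5       ] [ 0.06591016 -0.04319607  0.5       ] [ 1.12014336 -2.97323399  0.5       ] [ 2.27177587 -3.34986032  0.5       ] [ 0.80350186 -4.49264837  0.5       ]
[ 0.08502911 -0.21432073  0.6       ] [ 0.00464663 -0.19443427  0.6       ] [ 2.32370109 -7.3573902   0.6       ] [ 5.83838962 -8.50682305  0.6       ] [  1.35733706 -11.99451901   0.6       ]
```

View pics/s2.png

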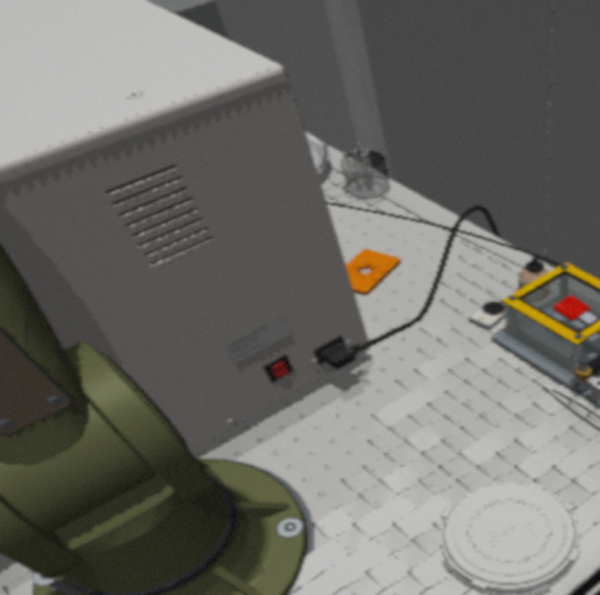

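Run:
```python
from h import *
c=ctrl.calibration('wrist'); R=cv2.Rodrigues(c['rvec'])[0]; print(-R.T@c['tvec'],R)
for uv in ((240,0),(240,384),(430,0),(360,384),(0,0),(30,380),(275,190),(275,250),(256,192)): print(uv,ray(c,uv,0).round(3))
cs,cd=ctrl.calibration('scene'),ctrl.calibration('side')
for P in ([.176,.626,.235],[.176,.626,.45],[.176,.626,.65],[0.1,.4,.6],[.1,.4,.8],[.05,.2,.6],[0,0,.3],[0,0,.0]): print(P,proj(cd,P).round(),proj(cs,P).round())
```

```text
[0.10016446 0.64865956 0.38433275] [[ 2.70486492e-01  9.62723300e-01 -9.51638852e-04]
 [ 9.21768929e-01 -2.58694464e-01  2.88823850e-01]
 [ 2.77811266e-01 -7.90001412e-02 -9.57381783e-01]]
(240, 0) [-0.004  0.663  0.   ]
(240, 384) [0.518 0.51  0.   ]
(430, 0) [0.053 0.864 0.   ]
(360, 384) [0.57  0.696 0.   ]
(0, 0) [-0.075  0.409  0.   ]
(30, 380) [0.419 0.188 0.   ]
(275, 190) [0.218 0.645 0.   ]
(275, 250) [0.301 0.624 0.   ]
(256, 192) [0.213 0.621 0.   ]
[0.176, 0.626, 0.235] [[227.  72.]] [[-109.   83.]]
[0.176, 0.626, 0.45] [[223.   9.]] [[-196.  -28.]]
[0.176, 0.626, 0.65] [[220. -59.]] [[-324. -191.]]
[0.1, 0.4, 0.6] [[175. -49.]] [[-283. -106.]]
[0.1, 0.4, 0.8] [[ 166. -138.]] [[-548. -428.]]
[0.05, 0.2, 0.6] [[126. -58.]] [[-254.  -59.]]
[0, 0, 0.3] [[89. 84.]] [[  9. 266.]]
[0, 0, 0.0] [[113. 200.]] [[ 89. 358.]]
```

Run:
```python
import cv2
a=cv2.imread('pics/wrist0.png'); a=cv2.convertScaleAbs(a,alpha=1.6,beta=30); cv2.imwrite('pics/w2.png',cv2.resize(a,None,fx=1.55,fy=1.55,interpolation=cv2.INTER_CUBIC))
```

```text
(no output)
```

View pics/w2.png

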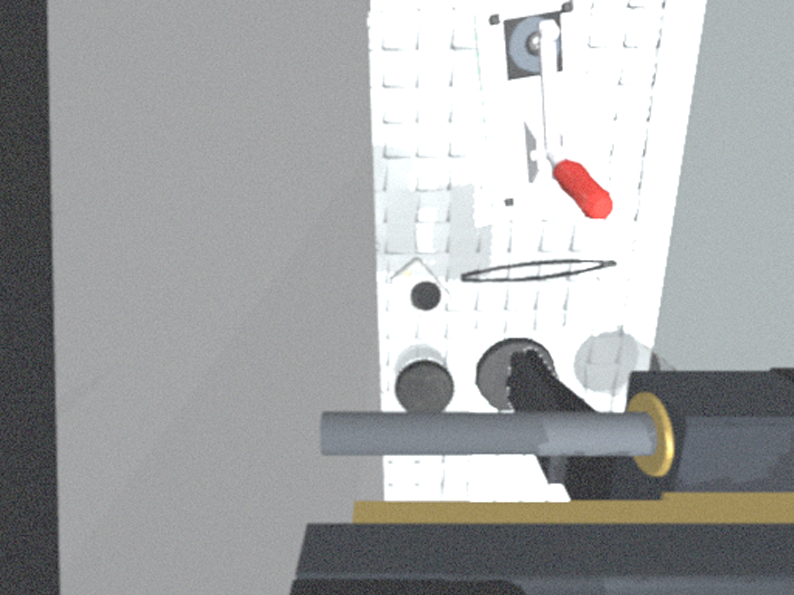

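```bash
cat >> h.py <<'E'
def tri(obs):
    A=np.zeros((3,3));b=np.zeros(3)
    for c,uv in obs:
        f=192/np.tan(np.radians(c['fov_y']/2)); R=cv2.Rodrigues(c['rvec'])[0]
        o=-R.T@c['tvec']; d=R.T@np.array([(uv[0]-c['cx'])/f,(uv[1]-c['cy'])/f,1]); d/=np.linalg.norm(d)
        M=np.eye(3)-np.outer(d,d);A+=M;b+=M@o
    return np.linalg.solve(A,b)
E
python3 - <<'E'
from h import *
cs,cd=ctrl.calibration('scene'),ctrl.calibration('side')
print(tri([(cs,(140,45)),(cd,(212,19))]),tri([(cs,(183,230)),(cd,(224,193))]))
E
```

```text
[0.29790214 0.01839068 0.43027545] [0.29289028 0.01695549 0.02287619]
```

>>> step_arm(plan=[[[0, 0, 0], [0, 0, -0.005], 0], [[0, 0, 0], [0, 0, -0.01], 0], [[0, 0, 0], [0, 0, -0.015], 0], [[0, 0, 0], [0, 0, -0.025], 0], [[0, 0, 0], [0, 0, -0.04], 0], [[0, 0, 0], [0, 0, -0.055], 0], [[0, 0, 0], [0, 0, -0.07], 0], [[0, 0, 0], [0, 0, -0.085], 0], [[0, 0, 0], [0, 0, -0.1], 0], [[0, 0, 0], [0, 0, -0.12], 0]])

```text
time: 1.4
position: [0.1764, 0.6254, 0.3572]
tool_rot: [-0.43, -3.112, 0.001]
ft_force: [-0.9, 1.1, -0.3]
grip_width: 0.995
```

Run:
```python
from h import *
snap('wrist','w1.png');snap('side','d1.png')
a=np.hstack([cv2.imread('pics/w1.png'),cv2.imread('pics/d1.png')]);cv2.imwrite('pics/m1.png',cv2.resize(a,(800,300)))
```

```text
(no output)
```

View pics/m1.png

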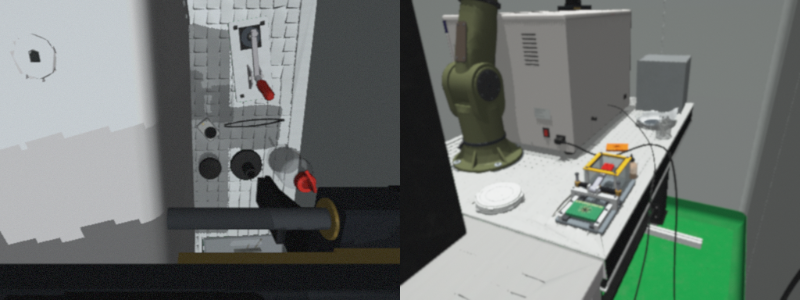

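>>> step_arm(plan=[[[0, 0, 0], [0, 0, -0.03], 0], [[0, 0, 0], [0, 0, -0.06], 40], [[0, 0, 0], [0, 0, -0.09], 80], [[0, 0, 0], [0, 0, -0.12], 120], [[0, 0, 0], [0, 0, -0.15], 160], [[0, 0, 0], [0, 0, -0.17], 200], [[0, 0, 0], [0, 0, -0.18], 255], [[0, 0, 0], [0, 0, -0.18], 255], [[0, 0, 0], [0, 0, -0.18], 255], [[0, 0, 0], [0, 0, -0.18], 255]])

```text
time: 2.75
position: [0.1764, 0.6255, 0.5358]
tool_rot: [-0.43, -3.112, 0.002]
ft_force: [-0.6, 0.7, 0.5]
grip_width: 0.065
```

Run:
```python
from h import *
from scipy.spatial.transform import Rotation as Ro
s=ctrl.get_state(); R=Ro.from_rotvec(s['tool_rot']).as_matrix(); p=s['position']
print(p.round(3),s['joint_positions'].round(2),s['ft_force'].round(1),R.round(3).tolist())
# arc r 0.6, angles from 1.295 down to -0.64 ; straight chords
for r,a in ((.65,1.1),(.62,.9),(.6,.7),(.6,.5),(.6,.3),(.58,.1),(.57,-.1),(.55,-.3),(.53,-.5),(.53,-.64)):
    t=np.array([r*np.cos(a),r*np.sin(a),p[2]]); print(t.round(3),(R.T@(t-p)).round(3))
```

```text
[0.176 0.626 0.536] [-1.31  0.4  -0.05  0.75  0.02  1.99 -0.05] [-0.6  0.7  0.5] [[-0.962, 0.271, -0.0], [0.271, 0.962, -0.001], [-0.0, -0.001, -1.0]]
[0.295 0.579 0.536] [-0.127 -0.012  0.   ]
[0.385 0.486 0.536] [-0.239 -0.078  0.   ]
[0.459 0.387 0.536] [-0.337 -0.153  0.   ]
[0.527 0.288 0.536] [-0.429 -0.23   0.   ]
[0.573 0.177 0.536] [-0.504 -0.324  0.   ]
[0.577 0.058 0.536] [-0.54  -0.438  0.001]
[ 0.567 -0.057  0.536] [-0.561 -0.551  0.001]
[ 0.525 -0.163  0.536] [-0.55  -0.664  0.001]
[ 0.465 -0.254  0.536] [-0.517 -0.768  0.001]
[ 0.425 -0.317  0.536] [-0.495 -0.839  0.001]
```

>>> step_arm(plan=[[[0, 0, 0.05], [-0.05, -0.003, 0], 255], [[0, 0, 0.13], [-0.105, -0.01, 0], 255], [[0, 0, 0.22], [-0.165, -0.034, 0], 255], [[0, 0, 0.31], [-0.219, -0.066, 0], 255], [[0, 0, 0.4], [-0.268, -0.1, 0], 255], [[0, 0, 0.49], [-0.317, -0.137, 0], 255], [[0, 0, 0.58], [-0.363, -0.174, 0], 255], [[0, 0, 0.67], [-0.409, -0.212, 0], 255], [[0, 0, 0.76], [-0.45, -0.257, 0], 255], [[0, 0, 0.85], [-0.485, -0.3, 0], 255]])

```text
time: 4.0
position: [0.5625, 0.2029, 0.536]
tool_rot: [-1.68, -2.654, 0.001]
ft_force: [0.1, -0.0, -0.8]
grip_width: 0.005
```

```bash
cat > rel.py <<'E'
from h import *
from scipy.spatial.transform import Rotation as Ro
import sys
def rel(ts,yaw=None):
    s=ctrl.get_state(); R=Ro.from_rotvec(s['tool_rot']).as_matrix(); p=s['position']
    print(p.round(4),s['joint_positions'].round(2),s['ft_force'].round(1),s['grip_width'],s['time'],'tool y ang',np.arctan2(R[1,1],R[0,1]))
    for t in ts: print(np.round(t,3),(R.T@(np.array(t)-p)).round(4))
E
python3 - <<'E'
from rel import *
rel([(.577,.058,.536),(.567,-.057,.536),(.525,-.163,.5),(.465,-.254,.42),(.425,-.3,.35)])
E
```

```text
[0.5625 0.2029 0.536 ] [-0.6   0.26  0.31  0.94 -0.09  1.95  0.11] [ 0.1 -0.  -0.8] 0.005195699013168595 4.0 tool y ang 0.44207975931139076
[0.577 0.058 0.536] [-1.372e-01 -4.890e-02  1.000e-04]
[ 0.567 -0.057  0.536] [-2.369e-01 -1.072e-01  1.000e-04]
[ 0.525 -0.163  0.5  ] [-0.3147 -0.1904  0.0362]
[ 0.465 -0.254  0.42 ] [-0.3713 -0.2836  0.1162]
[ 0.425 -0.3    0.35 ] [-0.3957 -0.3394  0.1862]
```

>>> step_arm(plan=[[[0, 0, 0.07], [-0.046, -0.016, 0], 255], [[0, 0, 0.14], [-0.1, -0.034, 0], 255], [[0, 0, 0.22], [-0.15, -0.056, 0], 255], [[0, 0, 0.3], [-0.195, -0.082, 0], 255], [[0, 0, 0.38], [-0.237, -0.107, 0.01], 255], [[0, 0, 0.46], [-0.276, -0.148, 0.03], 255], [[0, 0, 0.54], [-0.31, -0.185, 0.055], 255], [[0, 0, 0.62], [-0.34, -0.23, 0.085], 255], [[0, 0, 0.695], [-0.365, -0.27, 0.115], 255], [[0, 0, 0.695], [-0.38, -0.3, 0.14], 255]])

```text
time: 5.25
position: [0.4529, -0.269, 0.3951]
tool_rot: [-2.483, -1.924, -0.0]
ft_force: [-0.6, 0.3, -0.6]
grip_width: 0.006
```

Run:
```python
from rel import *
rel([])
snap('wrist','w3.png');print(ctrl.calibration('wrist'))
```

```text
[ 0.4529 -0.269   0.3951] [-0.15  0.01  0.65  1.5  -0.01  1.63  0.25] [-0.6  0.3 -0.6] 0.005855714859551132 5.25 tool y ang -0.2522692901836166
{'fov_y': 63.97457212469692, 'cx': 252.71680264784007, 'cy': 191.5386576251806, 'rvec': array([-2.82776976,  0.36472242,  0.06126743]), 'tvec': array([-0.50103276, -0.2223847 ,  0.50071693])}
```

View pics/w3.png

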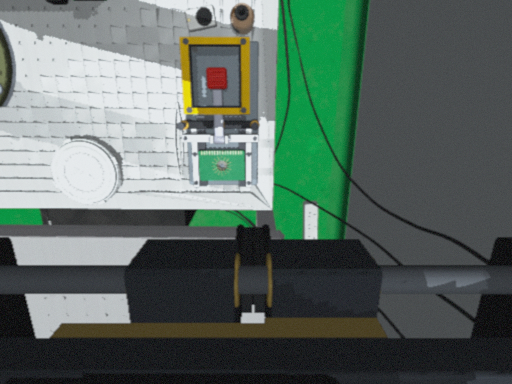

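Run:
```python
import cv2
a=cv2.imread('pics/w3.png')[0:215,165:285]; cv2.imwrite('pics/w3c.png',cv2.resize(a[25:],None,fx=3.1,fy=3.1,interpolation=cv2.INTER_CUBIC))
```

```text
(no output)
```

View pics/w3c.png

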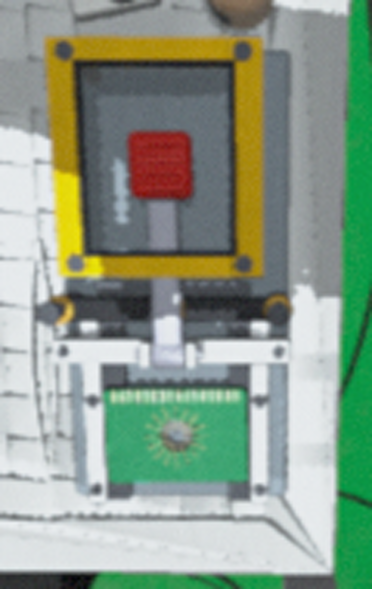

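```bash
cat > fitw.py <<'E'
from h import *
from scipy.optimize import least_squares
G=np.array([[-48,115,85],[48,115,85],[48,13,85],[-48,13,85]])/1e3
br=np.array([[-0,64,75]])/1e3
c=ctrl.calibration('wrist')
S=np.array([[46,38],[263,38],[263,275],[62,275],[160,165]])/3.1+[165,25]
P=np.r_[G,br]
o=least_squares(lambda p:(proj(c,W(p,P))-S).ravel(),[.41,-.21,-.25])
print(o.x,o.fun.round(1))
C=np.array([[-39,26,8],[39,26,8],[39,-26,8],[-39,-26,8]])/1e3
CS=np.array([[104,388],[250,388],[247,483],[107,483]])/3.1+[165,25]
for jp in (o.x,[.4146,-.2131,-.2533]):
    def cw(q):
        X=W(q,C); X[:,2]+=.022; return W(jp,X)
    q=least_squares(lambda q:(proj(c,cw(q))-CS).ravel(),[0,-.06,0]); print('card',q.x,q.fun.round(1))
E
python3 fitw.py
```

```text
[ 0.40933157 -0.21453459 -0.25675207] [-0.7 -0.5  0.6 -0.6  0.8  1.  -0.9  1.   0.3 -0.7]
card [-0.00116267 -0.07348523 -0.00885218] [-0.1  0.  -0.5  0.5  0.4 -0.1  0.2 -0.5]
card [-0.00615715 -0.07618986 -0.01230424] [-0.1  0.  -0.5  0.5  0.4 -0.1  0.2 -0.5]
```

Run:
```python
from rel import *
J=[.410,-.214,-.256]
rel(W(J,[[0,-.135,.12],[0,-.135,.033],[0,-.115,.033],[0,-.0615,.033]]))
```

```text
[ 0.4486 -0.2726  0.3925] [-0.15  0.01  0.65  1.5  -0.01  1.63  0.25] [-2.6 -2.5 -1. ] 0.004718966066112564 5.3 tool y ang -0.2581791105031772
[ 0.376 -0.345  0.12 ] [-0.0879 -0.0504  0.2728]
[ 0.376 -0.345  0.033] [-0.0878 -0.0499  0.3598]
[ 0.381 -0.325  0.033] [-0.0678 -0.05    0.3598]
[ 0.394 -0.273  0.033] [-0.0143 -0.0501  0.3598]
```

Run:
```python
from rel import *
rel([]); c=ctrl.calibration('wrist'); im=snap('wrist','w4.png'); c2=ctrl.calibration('wrist'); print(c['tvec'],c2['tvec'],c['rvec']); rel([])
np.save('c4.npy',c,allow_pickle=True)
cv2.imwrite('pics/w4c.png',cv2.resize(im[25:215,165:285,::-1],None,fx=3.1,fy=3.1,interpolation=cv2.INTER_CUBIC))
```

```text
[ 0.4486 -0.2726  0.3925] [-0.15  0.01  0.65  1.5  -0.01  1.63  0.25] [-2.6 -2.5 -1. ] 0.004718966066112564 5.3 tool y ang -0.2581791105031772
[-0.50103276 -0.2223847   0.50071693] [-0.50278611 -0.220391    0.50247169] [-2.82776976  0.36472242  0.06126743]
[ 0.4506 -0.2705  0.3942] [-0.15  0.01  0.65  1.5  -0.01  1.64  0.25] [-0.5  0.2  0.6] 0.0025203505195373053 5.35 tool y ang -0.25684676025364916
```

View pics/w4c.png

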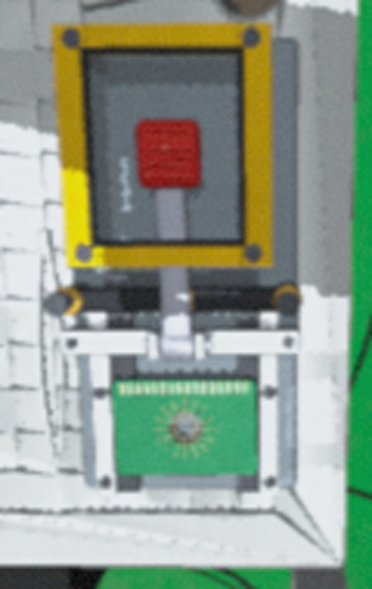

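```bash
sed -e "s/c=ctrl.calibration('wrist')/c=np.load('c4.npy',allow_pickle=True).item()/" -e 's/^S=.*/S=np.array([[52,25],[272,25],[273,266],[68,268],[168,153]])\/3.1+[165,25]/' -e 's/^CS=.*/CS=np.array([[112,380],[257,380],[254,473],[116,474]])\/3.1+[165,25]/' fitw.py > fitw4.py; python3 fitw4.py
```

```text
[ 0.41429992 -0.21108145 -0.25272098] [-0.3  0.1  0.2 -0.4  0.2  0.5 -0.4  0.1  0.2 -0.3]
card [-0.0010236  -0.07325368 -0.00798534] [-0.3 -0.2 -0.2  0.   0.8  0.3 -0.2 -0.2]
card [-0.00177753 -0.07137532 -0.00740631] [-0.3 -0.2 -0.2  0.   0.8  0.3 -0.2 -0.2]
```

Run:
```python
from rel import *
J=[.4143,-.2115,-.253]
rel(W(J,[[0,-.135,.12],[0,-.135,.034],[0,-.115,.034],[0,-.0615,.034]]))
```

```text
[ 0.4506 -0.2705  0.3942] [-0.15  0.01  0.65  1.5  -0.01  1.64  0.25] [-0.5  0.2  0.6] 0.0025203505195373053 5.35 tool y ang -0.25684676025364916
[ 0.381 -0.342  0.12 ] [-0.0872 -0.0484  0.2743]
[ 0.381 -0.342  0.034] [-0.0872 -0.0481  0.3603]
[ 0.386 -0.323  0.034] [-0.0672 -0.0482  0.3603]
[ 0.399 -0.271  0.034] [-0.0137 -0.0484  0.3604]
```

>>> step_arm(plan=[[[0, 0, 0], [-0.02, -0.012, 0.03], 255], [[0, 0, 0], [-0.04, -0.024, 0.08], 255], [[0, 0, 0], [-0.06, -0.035, 0.13], 255], [[0, 0, 0], [-0.08, -0.045, 0.18], 255], [[0, 0, 0], [-0.087, -0.048, 0.22], 255], [[0, 0, 0], [-0.087, -0.048, 0.25], 255], [[0, 0, 0], [-0.087, -0.048, 0.27], 255], [[0, 0, 0], [-0.087, -0.048, 0.27], 255], [[0, 0, 0], [-0.087, -0.048, 0.27], 255], [[0, 0, 0], [-0.087, -0.048, 0.27], 255]])

```text
time: 6.6
position: [0.3881, -0.3398, 0.1277]
tool_rot: [2.478, 1.928, 0.002]
ft_force: [-1.2, 0.5, 0.3]
grip_width: 0.007
```

Run:
```python
from rel import *
J=[.4143,-.2115,-.253]
rel(W(J,[[0,-.135,.034],[0,-.115,.034],[0,-.0615,.034]]))
c=ctrl.calibration('wrist');im=snap('wrist','w5.png');np.save('c5.npy',c,allow_pickle=True)
print(proj(c,W(J,[[0,-.099,.03],[0,-.113,.022],[0,0,.032],[-.04,-.113,.028],[.04,-.113,.028]])).round())
```

```text
[ 0.3881 -0.3398  0.1277] [-0.02  0.14  0.75  1.94 -0.1   1.1   0.52] [-1.2  0.5  0.3] 0.006759028083117891 6.6 tool y ang -0.2485775313832526
[ 0.381 -0.342  0.034] [-0.0042 -0.0069  0.0937]
[ 0.386 -0.323  0.034] [ 0.0158 -0.0069  0.0937]
[ 0.399 -0.271  0.034] [ 0.0693 -0.0066  0.0937]
[[245. 162.]
 [245. 177.]
 [244.  26.]
 [197. 178.]
 [293. 179.]]
```

View pics/w5.png

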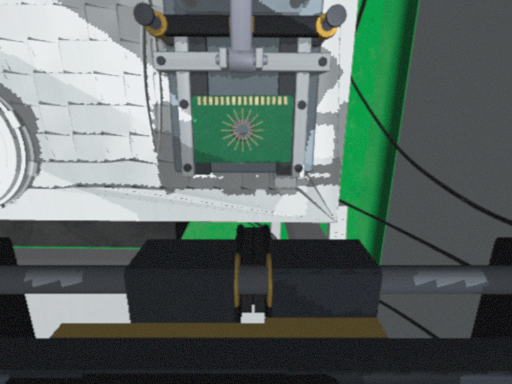

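>>> step_arm(plan=[[[0, 0, 0], [-0.004, -0.006, 0.015], 255], [[0, 0, 0], [-0.004, -0.006, 0.035], 255], [[0, 0, 0], [-0.004, -0.006, 0.055], 255], [[0, 0, 0], [-0.004, -0.006, 0.072], 255], [[0, 0, 0], [-0.004, -0.006, 0.084], 255], [[0, 0, 0], [-0.004, -0.006, 0.09], 255], [[0, 0, 0], [-0.004, -0.006, 0.092], 255], [[0, 0, 0], [-0.004, -0.006, 0.092], 255], [[0, 0, 0], [-0.004, -0.006, 0.092], 255], [[0, 0, 0], [-0.004, -0.006, 0.092], 255]])

```text
time: 7.9
position: [0.3806, -0.342, 0.0349]
tool_rot: [2.479, 1.928, 0.001]
ft_force: [-0.5, 0.2, 1.1]
grip_width: 0.006
```

```bash
cat > j.py <<'E'
from rel import *
J=np.array([.4143,-.2115,-.253])
def inj():
    p=ctrl.get_state()['position'];c,s=np.cos(J[2]),np.sin(J[2]);d=p[:2]-J[:2];print('jig TCP',np.round([c*d[0]+s*d[1],-s*d[0]+c*d[1],p[2]],4))
E
python3 - <<'E'
from j import *
rel(W(J,[[0,-.115,.034],[0,-.0615,.034]])); inj()
c=ctrl.calibration('side');snap('wrist','w6.png');im=snap('side','d6.png')
cv2.imwrite('pics/d6c.png',cv2.resize(im[150:310,170:330,::-1],None,fx=3.7,fy=3.7,interpolation=cv2.INTER_CUBIC))
E
```

```text
[ 0.3806 -0.342   0.0349] [ 0.04  0.28  0.72  2.03 -0.23  0.92  0.63] [-0.5  0.2  1.1] 0.005850722025739607 7.9 tool y ang -0.24883258289543814
[ 0.386 -0.323  0.034] [0.0197 0.     0.0009]
[ 0.399 -0.271  0.034] [0.0732 0.0002 0.0009]
jig TCP [ 1.000e-04 -1.347e-01  3.490e-02]
```

View pics/d6c.png

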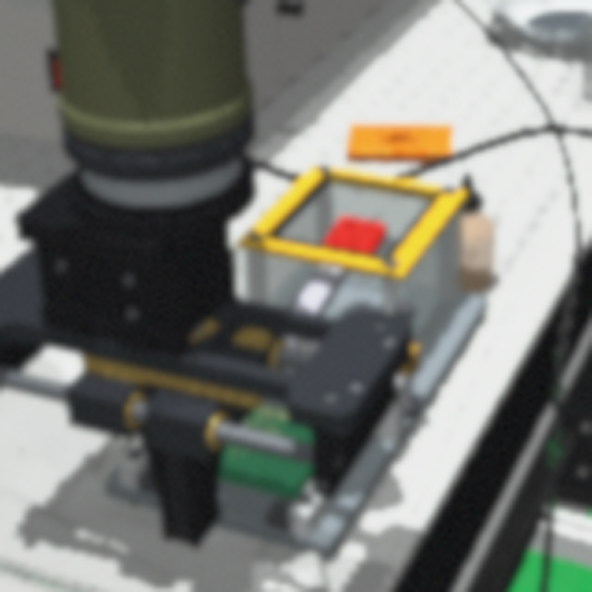

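View pics/w6.png

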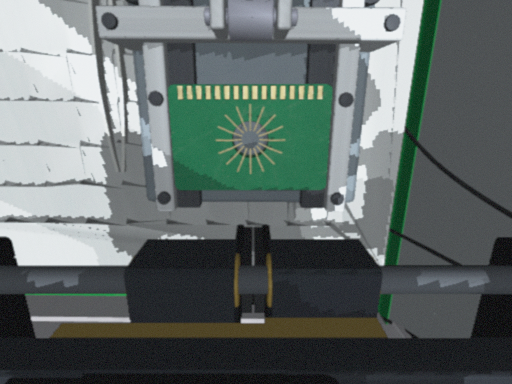

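>>> step_arm(plan=[[[0, 0, 0], [0.004, 0, 0.001], 255], [[0, 0, 0], [0.009, 0, 0.001], 255], [[0, 0, 0], [0.014, 0, 0.001], 255], [[0, 0, 0], [0.019, 0, 0.001], 255], [[0, 0, 0], [0.025, 0, 0.001], 255], [[0, 0, 0], [0.032, 0, 0.001], 255], [[0, 0, 0], [0.039, 0, 0.001], 255], [[0, 0, 0], [0.046, 0, 0.001], 255], [[0, 0, 0], [0.052, 0, 0.001], 255], [[0, 0, 0], [0.054, 0, 0.001], 255]])

```text
time: 9.25
position: [0.3938, -0.289, 0.0336]
tool_rot: [-2.479, -1.929, -0.0]
ft_force: [-0.6, -0.9, 0.4]
grip_width: 0.005
```

Run:
```python
from j import *
rel(W(J,[[0,-.0615,.034]])); inj()
snap('wrist','w7.png');rel([])
```

```text
[ 0.3938 -0.289   0.0336] [-0.06  0.22  0.7   2.08 -0.18  0.9   0.49] [-0.6 -0.9  0.4] 0.005210832079651902 9.25 tool y ang -0.2484267117583096
[ 0.399 -0.271  0.034] [ 0.0187  0.0005 -0.0004]
jig TCP [-0.0004 -0.0802  0.0336]
[ 0.3938 -0.2889  0.0335] [-0.06  0.22  0.7   2.08 -0.18  0.9   0.49] [ 0.5 -0.2  0.1] 0.008240883331132183 9.3 tool y ang -0.2484637729249451
```

View pics/w7.png

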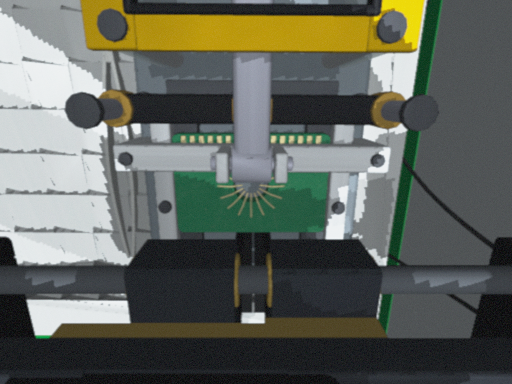

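```bash
cat >> j.py <<'E'
def tj(P):
    c,s=np.cos(J[2]),np.sin(J[2]);d=P[:2]-J[:2];return np.round([c*d[0]+s*d[1],-s*d[0]+c*d[1],P[2]],4)
E
python3 - <<'E'
from j import *
c=ctrl.calibration('wrist')
for uv in ((178,232),(327,232),(170,136),(330,136)): print(uv,tj(ray(c,uv,.03)))
for uv in ((110,52),(395,52)): print(tj(ray(c,uv,.085)))
E
```

```text
(178, 232) [-0.0409 -0.0677  0.03  ]
(327, 232) [ 0.0393 -0.0673  0.03  ]
(170, 136) [-0.0415 -0.0166  0.03  ]
(330, 136) [ 0.037  -0.0162  0.03  ]
[-0.0426  0.0138  0.085 ]
[0.0402 0.0142 0.085 ]
```

>>> step_arm(plan=[[[0, 0, 0], [0.0015, 0, 0], 255], [[0, 0, 0], [0.003, 0, 0], 255], [[0, 0, 0], [0.0045, 0, 0], 255], [[0, 0, 0], [0.006, 0, 0], 255], [[0, 0, 0], [0.0075, 0, 0], 255], [[0, 0, 0], [0.009, 0, 0], 255], [[0, 0, 0], [0.0105, 0, 0], 255], [[0, 0, 0], [0.0115, 0, 0], 255], [[0, 0, 0], [0.0125, 0, 0], 255], [[0, 0, 0], [0.013, 0, 0], 255]])

```text
time: 10.55
position: [0.3969, -0.2769, 0.0335]
tool_rot: [2.48, 1.928, 0.0]
ft_force: [-0.4, 0.2, -0.7]
grip_width: 0.005
```

Run:
```python
from j import *
rel([]); inj()
c=ctrl.calibration('wrist');im=snap('wrist','w8.png')
cv2.imwrite('pics/w8c.png',cv2.resize(im[60:250,130:380,::-1],None,fx=3,fy=3,interpolation=cv2.INTER_CUBIC))
np.save('c8.npy',c,allow_pickle=True)
```

```text
[ 0.3969 -0.2769  0.0335] [-0.09  0.21  0.7   2.09 -0.17  0.9   0.46] [-0.4  0.2 -0.7] 0.004962091535282366 10.55 tool y ang -0.24894165435374432
jig TCP [-0.0005 -0.0676  0.0335]
```

View pics/w8c.png

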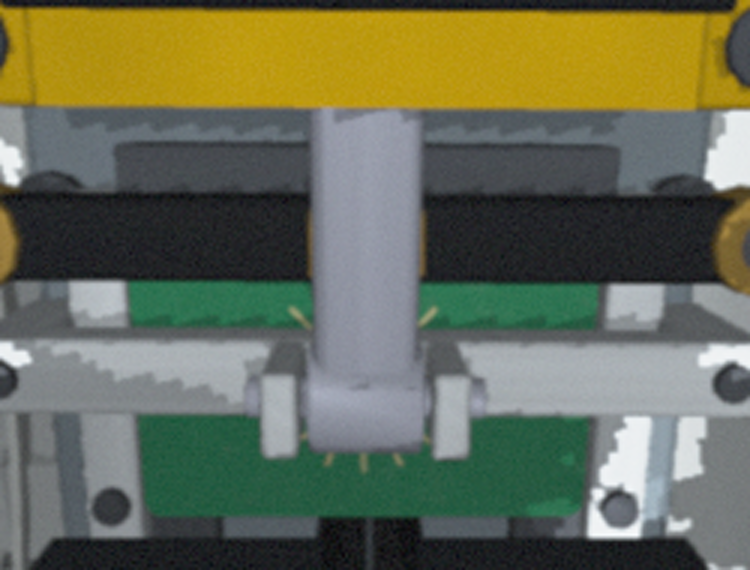

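>>> step_arm(plan=[[[0, 0, 0], [0.0003, 0, 0], 255], [[0, 0, 0], [0.0006, 0, 0], 255], [[0, 0, 0], [0.0009, 0, 0], 255], [[0, 0, 0], [0.0012, 0, 0], 255], [[0, 0, 0], [0.0015, 0, 0], 255], [[0, 0, 0], [0.0018, 0, 0], 255], [[0, 0, 0], [0.0021, 0, 0], 255], [[0, 0, 0], [0.0024, 0, 0], 255], [[0, 0, 0], [0.0027, 0, 0], 255], [[0, 0, 0], [0.003, 0, 0], 255]])

```text
time: 11.85
position: [0.3976, -0.274, 0.0335]
tool_rot: [2.48, 1.928, 0.0]
ft_force: [-0.4, -0.6, 0.6]
grip_width: 0.004
```

Run:
```python
from j import *
rel([]); inj(); print(ctrl.get_state()['joint_torque'].round(2))
c=ctrl.calibration('wrist')
print(tj(ray(c,(252,232.3),.03)))
```

```text
[ 0.3976 -0.274   0.0335] [-0.09  0.21  0.7   2.09 -0.17  0.9   0.45] [-0.4 -0.6  0.6] 0.0036657818163920437 11.85 tool y ang -0.24897897438404548
jig TCP [-0.0005 -0.0647  0.0335]
[-2.100e-01 -2.850e+01  3.550e+00 -2.441e+01 -1.700e-01  1.500e-01
  1.000e-02]
[-0.0011 -0.0523  0.03  ]
```

>>> step_arm(plan=[[[0, 0, 0], [0.0002, 0, 0], 255], [[0, 0, 0], [0.0003, 0, 0], 255], [[0, 0, 0], [0.0005, 0, 0], 255], [[0, 0, 0], [0.0006, 0, 0], 255], [[0, 0, 0], [0.0007, 0, 0], 255], [[0, 0, 0], [0.0008, 0, 0], 255], [[0, 0, 0], [0.0009, 0, 0], 255], [[0, 0, 0], [0.001, 0, 0], 255], [[0, 0, 0], [0.0011, 0, 0], 255], [[0, 0, 0], [0.0012, 0, 0], 255]])

```text
time: 13.1
position: [0.3978, -0.273, 0.0336]
tool_rot: [2.48, 1.928, -0.0]
ft_force: [0.0, -1.1, 0.2]
grip_width: 0.004
```

Run:
```python
from j import *
rel([]); inj()
```

```text
[ 0.3978 -0.273   0.0336] [-0.09  0.21  0.7   2.09 -0.17  0.9   0.45] [ 0.  -1.1  0.2] 0.004043765668427305 13.1 tool y ang -0.24904358811312852
jig TCP [-0.0006 -0.0636  0.0336]
```

>>> step_arm(plan=[[[0, 0, 0], [0.0002, 0, 0], 255], [[0, 0, 0], [0.0003, 0, 0], 255], [[0, 0, 0], [0.0005, 0, 0], 255], [[0, 0, 0], [0.0006, 0, 0], 255], [[0, 0, 0], [0.0007, 0, 0], 255], [[0, 0, 0], [0.0008, 0, 0], 255], [[0, 0, 0], [0.0009, 0, 0], 255], [[0, 0, 0], [0.001, 0, 0], 255], [[0, 0, 0], [0.0011, 0, 0], 255], [[0, 0, 0], [0.0012, 0, 0], 255]])

```text
time: 14.35
position: [0.3977, -0.2726, 0.0336]
tool_rot: [2.48, 1.927, -0.002]
ft_force: [-3.0, -5.6, 0.6]
grip_width: 0.006
```

Run:
```python
from j import *
rel([]); inj()
c=ctrl.calibration('wrist');im=snap('wrist','w9.png');snap('side','d9.png')
cv2.imwrite('pics/w9c.png',cv2.resize(im[60:250,130:380,::-1],None,fx=3,fy=3,interpolation=cv2.INTER_CUBIC))
print(ctrl.get_state()['ft_force'])
```

```text
[ 0.3977 -0.2726  0.0336] [-0.1   0.21  0.7   2.09 -0.17  0.9   0.45] [-3.  -5.6  0.6] 0.006189462133801924 14.35 tool y ang -0.24952024280980006
jig TCP [-0.0008 -0.0634  0.0336]
[-2.31153691 -5.0264562  -0.10302525]
```

View pics/w9c.png

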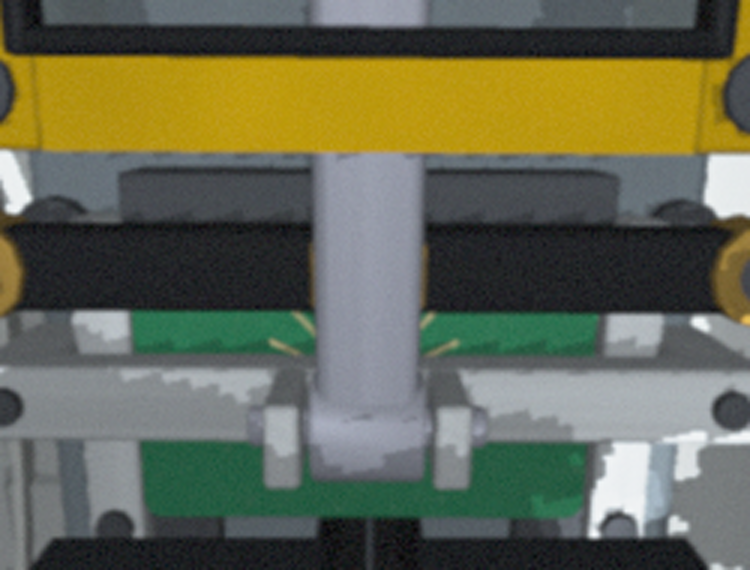

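Run:
```python
from j import *
c=ctrl.calibration('wrist')
for u in (150,370,580): print(tj(ray(c,(130+u/3,60+517/3),.03)))
print('front guard edge',tj(ray(c,(130+370/3,60+152/3),.085)))
rel(W(J,[[0,-.09,.034],[0,-.09,.2],[0,.064,.2],[0,.064,.12]]))
```

```text
[-0.0401 -0.0512  0.03  ]
[-0.0007 -0.051   0.03  ]
[ 0.037  -0.0509  0.03  ]
front guard edge [-0.0011  0.0143  0.085 ]
[ 0.3977 -0.2726  0.0335] [-0.1   0.21  0.7   2.09 -0.17  0.9   0.45] [-2.3 -5.  -0.1] 0.004397492639363819 14.45 tool y ang -0.24954139513116969
[ 0.392 -0.299  0.034] [-0.0267  0.0007 -0.0004]
[ 0.392 -0.299  0.2  ] [-0.0269  0.0007 -0.1664]
[ 0.43 -0.15  0.2 ] [ 0.1271  0.0012 -0.1666]
[ 0.43 -0.15  0.12] [ 0.1272  0.0012 -0.0866]
```

>>> step_arm(plan=[[[0, 0, 0], [-0.004, 0, 0], 255], [[0, 0, 0], [-0.012, 0, 0], 255], [[0, 0, 0], [-0.022, 0, 0], 255], [[0, 0, 0], [-0.028, 0, 0], 255], [[0, 0, 0], [-0.028, 0, -0.02], 255], [[0, 0, 0], [-0.028, 0, -0.055], 255], [[0, 0, 0], [-0.028, 0, -0.095], 255], [[0, 0, 0], [-0.02, 0, -0.135], 255], [[0, 0, 0], [0.005, 0, -0.165], 255], [[0, 0, 0], [0.04, 0, -0.17], 255]])

```text
time: 15.7
position: [0.4091, -0.2338, 0.2061]
tool_rot: [2.48, 1.923, 0.005]
ft_force: [0.1, 0.4, -0.1]
grip_width: 0.004
```

Run:
```python
from j import *
inj();rel(W(J,[[0,.064,.2],[0,.064,.12]]))
snap('wrist','w10.png');rel(W(J,[[0,.065,.2],[0,.065,.12]]))
```

```text
jig TCP [ 0.0006 -0.0229  0.2061]
[ 0.4091 -0.2338  0.2061] [-0.21 -0.08  0.64  1.94  0.05  1.26  0.17] [ 0.1  0.4 -0.1] 0.004128939621051689 15.7 tool y ang -0.25167026268012627
[ 0.43 -0.15  0.2 ] [ 0.0869 -0.0005  0.0061]
[ 0.43 -0.15  0.12] [ 0.0868 -0.0008  0.0861]
[ 0.4106 -0.2278  0.2053] [-0.21 -0.08  0.64  1.94  0.05  1.26  0.17] [ 1.4  3.4 -0.5] 0.004135795258051732 15.75 tool y ang -0.24479753047636868
[ 0.431 -0.149  0.2  ] [0.0817 0.0002 0.0057]
[ 0.431 -0.149  0.12 ] [ 0.0813 -0.0001  0.0856]
```

View pics/w10.png

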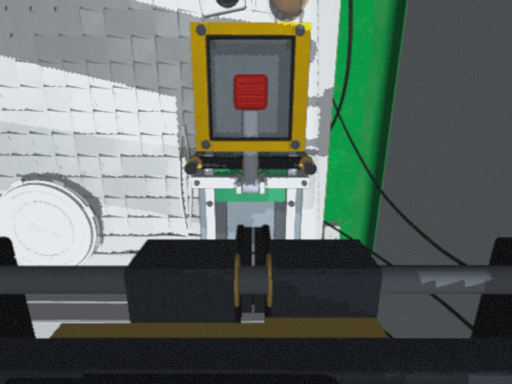

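>>> step_arm(plan=[[[0, 0, 0], [0.015, 0, 0], 255], [[0, 0, 0], [0.035, 0, 0], 255], [[0, 0, 0], [0.055, 0, 0], 255], [[0, 0, 0], [0.072, 0, 0], 255], [[0, 0, 0], [0.082, 0, 0.01], 255], [[0, 0, 0], [0.087, 0, 0.03], 255], [[0, 0, 0], [0.087, 0, 0.05], 255], [[0, 0, 0], [0.087, 0, 0.06], 255], [[0, 0, 0], [0.087, 0, 0.06], 255], [[0, 0, 0], [0.087, 0, 0.06], 255]])

```text
time: 17.0
position: [0.4299, -0.1489, 0.1441]
tool_rot: [2.48, 1.927, 0.001]
ft_force: [-0.1, 0.0, 0.8]
grip_width: 0.006
```

Run:
```python
from j import *
inj();rel(W(J,[[0,.065,.12]]))
snap('wrist','w11.png');c=ctrl.calibration('scene');im=snap('scene','s11.png')
cv2.imwrite('pics/s11c.png',cv2.resize(im[130:300,205:385,::-1],None,fx=3.4,fy=3.4,interpolation=cv2.INTER_CUBIC))
im=snap('side','d11.png')
cv2.imwrite('pics/d11c.png',cv2.resize(im[150:310,170:330,::-1],None,fx=3.7,fy=3.7,interpolation=cv2.INTER_CUBIC));inj()
```

```text
jig TCP [-0.0006  0.0645  0.1441]
[ 0.4299 -0.1489  0.1441] [-0.28 -0.05  0.55  2.05  0.03  1.13  0.01] [-0.1  0.   0.8] 0.005719339534248016 17.0 tool y ang -0.24943490615673786
[ 0.431 -0.149  0.12 ] [0.0005 0.0006 0.0241]
jig TCP [-0.0006  0.0647  0.1442]
```

View pics/s11c.png

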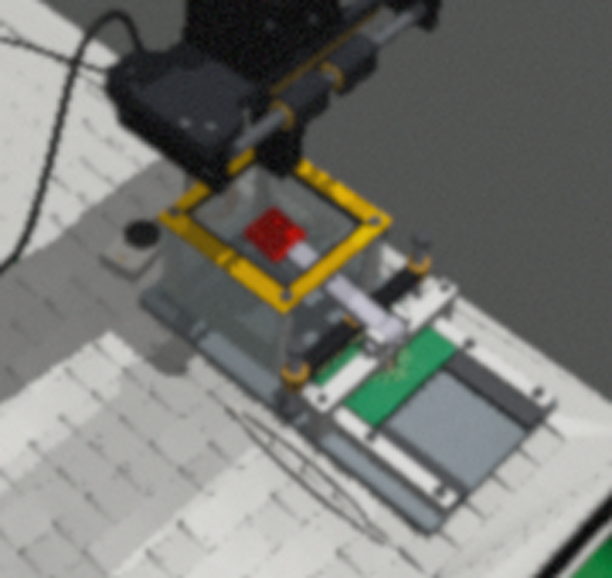

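View pics/d11c.png

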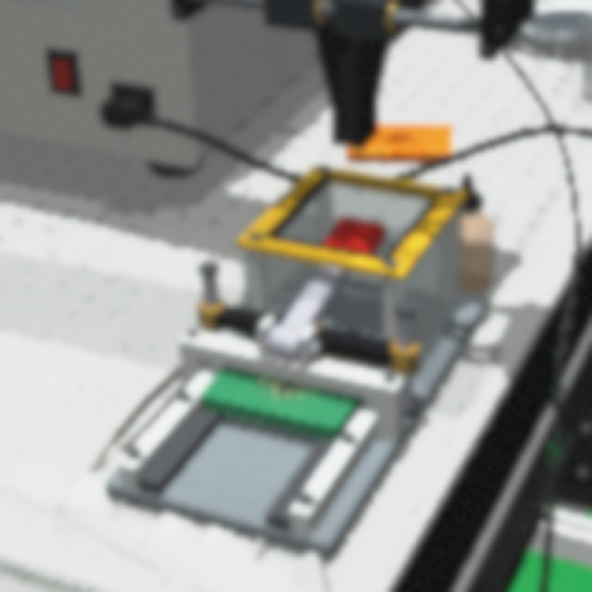

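View pics/w11.png

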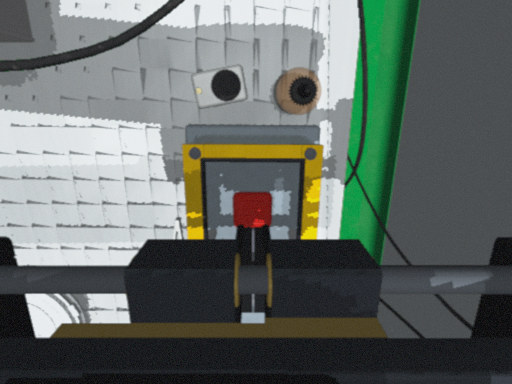

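>>> step_arm(plan=[[[0, 0, 0], [0, 0, 0.012], 255], [[0, 0, 0], [0, 0, 0.025], 255], [[0, 0, 0], [0, 0, 0.037], 255], [[0, 0, 0], [0, 0, 0.046], 255], [[0, 0, 0], [0, 0, 0.052], 255], [[0, 0, 0], [0, 0, 0.057], 255], [[0, 0, 0], [0, 0, 0.062], 255], [[0, 0, 0], [0, 0, 0.067], 255], [[0, 0, 0], [0, 0, 0.071], 255], [[0, 0, 0], [0, 0, 0.075], 255]])

```text
time: 18.4
position: [0.4301, -0.1482, 0.0686]
tool_rot: [2.479, 1.929, 0.002]
ft_force: [0.6, 4.2, 4.8]
grip_width: 0.003
```

Run:
```python
from j import *
inj();rel([])
```

```text
jig TCP [-0.0006  0.0652  0.0686]
[ 0.4301 -0.1482  0.0686] [-0.27  0.06  0.56  2.13 -0.04  0.96  0.07] [0.6 4.2 4.8] 0.003483654298875003 18.4 tool y ang -0.2486760370173452
```

>>> step_arm(plan=[[[0, 0, 0], [0, 0, 0.001], 255], [[0, 0, 0], [0, 0, 0.002], 255], [[0, 0, 0], [0, 0, 0.003], 255], [[0, 0, 0], [0, 0, 0.004], 255], [[0, 0, 0], [0, 0, 0.005], 255], [[0, 0, 0], [0, 0, 0.006], 255], [[0, 0, 0], [0, 0, 0.0065], 255], [[0, 0, 0], [0, 0, 0.007], 255], [[0, 0, 0], [0, 0, 0.0075], 255], [[0, 0, 0], [0, 0, 0.008], 255]])

```text
time: 19.65
position: [0.43, -0.1487, 0.0616]
tool_rot: [2.48, 1.928, 0.001]
ft_force: [-0.6, 4.2, 16.1]
grip_width: 0.006
```

Run:
```python
from j import *
inj();rel([])
```

```text
jig TCP [-0.0005  0.0647  0.0616]
[ 0.43   -0.1487  0.0616] [-0.27  0.08  0.56  2.13 -0.05  0.95  0.08] [-0.6  4.2 16.1] 0.006035110016514856 19.65 tool y ang -0.24905624623838937
```

>>> step_arm(plan=[[[0, 0, 0], [0, 0, 0.0003], 255], [[0, 0, 0], [0, 0, 0.0006], 255], [[0, 0, 0], [0, 0, 0.0009], 255], [[0, 0, 0], [0, 0, 0.0012], 255], [[0, 0, 0], [0, 0, 0.0015], 255], [[0, 0, 0], [0, 0, 0.0015], 255], [[0, 0, 0], [0, 0, 0.0015], 255], [[0, 0, 0], [0, 0, 0.0015], 255], [[0, 0, 0], [0, 0, 0.0015], 255], [[0, 0, 0], [0, 0, 0.0015], 255]])

```text
time: 20.9
position: [0.4301, -0.1488, 0.0613]
tool_rot: [-2.48, -1.928, -0.002]
ft_force: [-3.1, 5.6, 24.0]
grip_width: 0.007
```

Run:
```python
from j import *
inj();rel([])
```

```text
jig TCP [-0.0004  0.0647  0.0613]
[ 0.4301 -0.1488  0.0613] [-0.27  0.08  0.56  2.13 -0.05  0.95  0.08] [-3.1  5.6 24. ] 0.006907532389788171 20.9 tool y ang -0.2491952062863411
```

>>> step_arm(plan=[[[0, 0, 0], [0, 0, -0.003], 255], [[0, 0, 0], [0, 0, -0.008], 255], [[0, 0, 0], [0, 0, -0.018], 255], [[0, 0, 0], [0, 0, -0.035], 255], [[0, 0, 0], [0, 0, -0.055], 255], [[0, 0, 0], [0, 0, -0.08], 255], [[0, 0, 0], [0, 0, -0.11], 255], [[0, 0, 0], [0, 0, -0.14], 255], [[0, 0, 0], [0, 0, -0.165], 255], [[0, 0, 0], [0, 0, -0.18], 255]])

```text
time: 22.15
position: [0.4293, -0.1492, 0.2402]
tool_rot: [2.48, 1.927, 0.0]
ft_force: [0.5, -0.2, 0.1]
grip_width: 0.003
```

>>> step_arm(plan=[[[0, 0, 0], [-0.01, 0, -0.005], 255], [[0, 0, 0], [-0.025, 0, -0.01], 255], [[0, 0, 0], [-0.045, 0, -0.015], 255], [[0, 0, 0], [-0.065, 0, -0.02], 255], [[0, 0, 0], [-0.08, 0, -0.02], 255], [[0, 0, 0], [-0.09, 0, -0.02], 255], [[0, 0, 0], [-0.09, 0, -0.02], 255], [[0, 0, 0], [-0.09, 0, -0.02], 255], [[0, 0, 0], [-0.09, 0, -0.02], 255], [[0, 0, 0], [-0.09, 0, -0.02], 255]])

```text
time: 23.4
position: [0.4074, -0.2354, 0.259]
tool_rot: [-2.479, -1.93, -0.0]
ft_force: [0.3, -0.3, -0.4]
grip_width: 0.007
```

Run:
```python
from j import *
inj();rel([])
im=snap('side','d12.png'); a=cv2.resize(im[180:310,190:320,::-1],(400,400),interpolation=cv2.INTER_CUBIC)
c=ctrl.calibration('wrist');im=snap('wrist','w12.png'); b=cv2.resize(im[0:240,150:390,::-1],(400,400),interpolation=cv2.INTER_CUBIC)
cv2.imwrite('pics/m12.png',np.hstack([a,b]))
cd=ctrl.calibration('side')
print('pad side crop up/down',[(proj(cd,W(J,[[0,.064,z]]))[0]-[190,180])*400/130 for z in(.075,.047)])
print('pad wrist crop',[(proj(c,W(J,[[0,.064,z]]))[0]-[150,0])*400/240 for z in(.075,.047)])
print(ctrl.get_state()['time'])
```

```text
jig TCP [-0.0007 -0.0249  0.259 ]
[ 0.4074 -0.2354  0.259 ] [-0.22 -0.12  0.64  1.86  0.07  1.38  0.16] [ 0.3 -0.3 -0.4] 0.006666441906956304 23.4 tool y ang -0.2480631624012322
pad side crop up/down [array([232.36351699,  96.28839219]), array([232.95218274, 132.65402314])]
pad wrist crop [array([173.11113921, 151.88353477]), array([172.93451749, 152.93752802])]
23.5
```

View pics/m12.png

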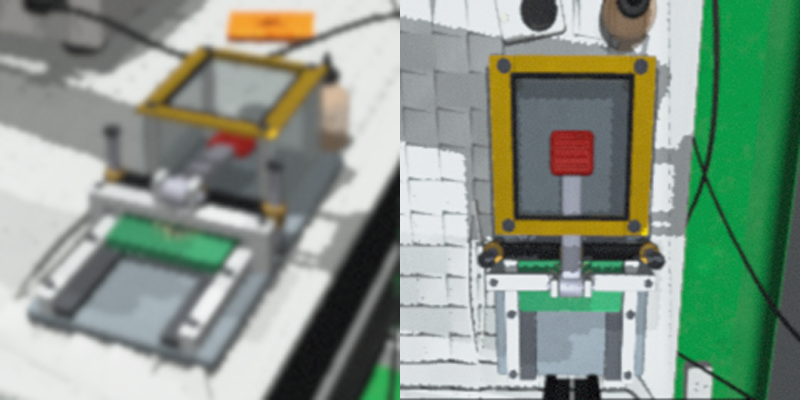

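Run:
```python
from j import *
c=ctrl.calibration('wrist')
for u in (120,220): print(tj(ray(c,(150+u*.6,310*.6),.03)))
print(tj(ray(c,(150+170*.6,235*.6),.085)),ctrl.get_state()['ft_force'],ctrl.get_state()['qd'].round(3))
print(ctrl.close_job())
```

```text
[-0.0397 -0.0503  0.03  ]
[ 0.0368 -0.0499  0.03  ]
[-0.0017  0.0141  0.085 ] [-0.20453284 -0.33815319 -0.22220363] [ 0.003  0.001  0.001 -0.001 -0.     0.001 -0.   ]
the job is handed in; nothing more can be done
None
```

I pushed the green card home with the closed fingertips and pressed the red lever pad down to its stop through the window. I then lifted the hand clear, parked it above the jig and handed the job in at about 23.5 s. No verdict is reported.

- **Card:** The push force rose from about 1 N to 6 N as the card stopped at the end stop. Its trailing edge measured about y −51 mm then and −50 mm in the last picture, against −52 mm at home. That disagreement is within my 1–2 mm picture error, since the guard's front edge also read about 1 mm too far. The card looked straight.
- **Lever:** The downward force rose to 24 N, and 1.5 mm of extra command moved the hand only 0.3 mm, so the lever was on its stop. The hand's height there put the fingertips at z 47 mm, as expected. After the hand left, the side picture still showed the pad down.
- **Other checks:** The forces read about zero with the hand clear. The loupe and bottle looked undisturbed in the last pictures, and the guard showed no sign of having been touched. I did not check the tweezers' position separately.
- **Not measured:** The force of the pins on the card cannot be read directly. I take it from the lever being down and the card being home.

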